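Hang the bent bow in the notched rack

TASK

Someone left the pliers lying across the two posts of the notched rack: lay them flat on the wooden riser first. Then take the bent steel bow off the bench and turn it until it hangs freely and still by its two ends in the rack's notches, the thin end down in the narrow notch and the thick end down in the wide one, with the crown of the bow straight below. Do not push the other loose things about.

Things in the scene. Friction and masses are not known exactly. Their poses are not given: they have to be found in the camera images.
- rack: Fixed metal rack, 200 mm (its y) x 80 mm (its x), 142 mm high: a 12 mm base plate with two posts at y = +74 and -74 mm, each 18 mm thick in y, 46 to 52 mm wide in x, with an open-topped slot right through it along y; slot mouths rounded by 4 mm. Slot at +y 11 mm wide, at -y 17 mm wide. Origin: centre of the base's underside; z up, y along the line of the posts.
- narrow_notch (a point): Where the axis of the bow's thin end lies when seated in the 11 mm slot (4 mm above the slot's floor, 125 mm above the bench, 17 mm below the post's top). Axes as the rack's.
- wide_notch (a point): Where the axis of the bow's thick end lies when seated in the 17 mm slot (7 mm above the slot's floor, 125 mm above the bench, 17 mm below the post's top). Axes as the rack's.
- bow: Bent steel bow, 0.2 kg, lying flat on the bench: a U of 14 mm round bar, 195 mm wide (y), 104 mm long (x). Crown bar at x = -45 mm, legs at y = +50 and -50 mm, ends turned outward along y at x = +45 mm. Origin: middle of the U, on its underside (bar axes 7 mm above); x points from crown to ends, z up as it lies. Hung in the rack, its x points up and its y along the rack's y.
- thin_end (a point): Point on the axis of the bow's thin end (8 mm diameter, from y = 57 to 95 mm), at bow (45, 74, 7) mm. Axes as the bow's. The ends turn freely in the notches: once seated and let go, the bow swings down by its own weight and takes 3 to 5 s to come to rest.
- thick_end (a point): Point on the axis of the bow's thick end (14 mm diameter, reaching to y = -100 mm), at bow (45, -74, 7) mm; too thick for the narrow notch. Axes as the bow's.
- tang (a point): Grip point of the bow, near its centre of mass, at bow (-4, 0, 7) mm, on the square tang, 14 x 14 mm, that runs from the middle of the crown along +x to x = +20 mm at y = 0, with 36 mm free between it and each leg. Axes as the bow's.
- pliers: Long-nose pliers lying flat across the tops of the two posts, 172 mm long (its y) and 9 to 11 mm thick, 0.13 kg. Origin: middle of the underside; the grips are 48 mm wide in x from y = -21 to +84 mm, the nose 22 mm wide from y = -85 to -23 mm. To be gripped across the grips; centre of mass at about y = +13 mm.
- riser: Fixed painted wooden block, 125 (its x) x 165 (its y) x 22 mm high, to the left or right. Origin: centre of its underside; z up.
- oil_can: Bystander, loose, to be left where it stands: a white plastic oil can with a long spout, 53 mm wide, 173 mm tall. Origin: centre of its underside.
- tape_roll: Bystander, loose, to be left where it stands: a roll of paper tape lying flat, 102 mm across, 24 mm high. Origin: centre of its underside.
- bin: Bystander, loose, to be left where it stands: a small open parts bin, 68 x 91 x 42 mm high. Origin: centre of its underside.
- black_bottle: Bystander, loose, to be left where it stands: a small bottle with a black cap, 34 mm across, 86 mm tall. Origin: centre of its underside.
- glue_tin: Bystander, loose, to be left where it stands: a round tin, 67 mm across, 59 mm tall. Origin: centre of its underside.

How it is judged:
By the outcome, as a careful person would: the job done as asked, in the order asked, and still so for the second after the job is handed in, with the robot touching nothing.
It also fails if it takes over 72 s, if anything falls off the work surface, if the arm or the gripper's body presses on something with over 40 N, if the wrist force passes 120 N, or if a joint passes its speed limit or range.

ROBOT

A 6-joint arm with a two-finger parallel gripper is mounted at the origin on a cart in front of the work surface, level with it; the furniture and walls round the work are solid. World frame = base frame: x ahead of the robot, y to its left, z up, the work surface at z = 0. Lengths are in m, angles in rad, forces in N, time in s.
With the tool pointing down it reaches from about 0.35 to 0.85 m from the base axis. Payload 8.1 kg.
Tool frame: the origin (TCP) lies at the centre of the arm's flange, where the gripper is bolted on; the fingertips stand 186 mm ahead of it and the grasp point (between the pads) lies 167 mm ahead of it; z points along the fingers, y is the line along which they close (so a half turn about z gives the same grasp; the last joint's range is limited). The gripper opens to 93 mm and grips with 3 to 60 N. Pads are 15 mm wide; open, the fingers measure 128 mm over their backs; the gripper's body (75 mm by 188 mm) begins 65 mm behind the grasp point.
Start: joints at [-1.358, 0.13, 1.488, -0, 1.523, -0.085], TCP at [0.176, -0.574, 0.405] pointing down, gripper open.
Joint ranges: [-2.96, 2.96], [-0.89, 2.26], [0.02, 2.5], [-1.34, 4.48], [0, 2.73], [-2.66, 2.66]. Speed limits (rad/s): [2.39, 2.39, 2.79, 3.14, 3.14, 3.14].

INTERFACE

Orientations are given as a rotation vector (axis times angle).
In Python, from plant import robot gives the robot as it stands.
- The arm moves only by the tool apply_moves, never from a script. Its argument "series" is a list of rows, each a list of 2 entries, a list of its own where there are three numbers: the shift along the tool's x, y, z in mm, then the turn, a rotation vector about the tool's x, y, z in rad. A call has 1 to 12 rows; each row shifts and turns the commanded pose from where the row before left it, along the tool's axes as they then stand; what a row does not reach is not made up. A row lasts 1/12 s, in which the tool goes at most 41.7 mm and 7.16 degrees, less where a joint would pass 70% of its speed; a pose out of reach is approached as far as the arm can. A call is refused whole if a number of a shift passes 41.7 or a number of a turn 0.125, either way. A call with a gripper value outside its range is refused whole. "claw" is the opening, from 0 (shut) to 1 (fully open), set as the call begins (left out, the last holds). The fingers move at their own pace and stop on an object; "newtons" is the grip in N (left out, the last holds). Time passes only in rows, so rows that do not move let the fingers close. It gives the time, the measured TCP pose, the force, the opening and the grip force at its end, in the units of the state.
- robot.read_state(): the state, without advancing time (a new reading comes with each control period).
- robot.read_camera(name): name is "side" or "top"; returns (picture, depth): 384x512x3 uint8, blue, green, red; 384x512 float32, m along the optical axis (not along the pixel's ray), 0 where there is no reading.
- robot.calibration(name): a dict with "fx", "fy", "cx", "cy" (pixels), "D" ([k1, k2, p1, p2, k3] as OpenCV has them; the pictures are not rectified), "extrinsics" (4x4, takes a point from world to camera coordinates). Camera axes: x right, y down, z forward; pixel columns grow to the right and rows downward; lengths in m; the calibration is good to about 2 mm. A picture is of the moment at which its call begins. calibration takes no time and is no camera call.
- robot.close_job(): hands the job in; it is judged then, once.
The state is a dict: "t": time; "q": joint angles; "dq": joint speeds; "joint_torque": joint torques, N m; "tool_pos": TCP position; "orientation": TCP orientation; "force": force on the tool from outside, world axes, zero at the start; "wrist_torque": the same for the moment, N m; "opening": finger opening in m; "gripper_force": force on a finger pad.
Only numpy, scipy, OpenCV 4.12 (cv2) and the standard library are available. Lean on these libraries where they do the work, as an engineer would, in place of code of your own. Each camera call takes 0.05 s, during which the arm holds its last target. There are 200 camera calls.

## Working session

There is one attempt and no reset: what is moved stays moved. The work goes in short steps, Python scripts to look and compute and a tool call to move; the robot and the scene stay as the last step left them, time stands still between calls to the robot, and variables do not carry over. Pictures are saved under pics/ and viewed, at most 10 in all, crops included, and the job is handed in when it is done.

Besides the shell and the picture viewer there is one more tool, called after ">>>" by a JSON object that holds its "api" and its "payload". apply_moves: Moves the arm, as the interface text tells. Its arguments: {"type":"object","properties":{"series":{"type":"array"},"claw":{"type":"number"},"newtons":{"type":"number"}},"required":["series"]}

```bash
ls; mkdir -p pics
cat > h.py <<'E'
import numpy as np, cv2
from plant import robot
def cal(n):
    c=robot.calibration(n); K=np.array([[c['fx'],0,c['cx']],[0,c['fy'],c['cy']],[0,0,1.]])
    return K,np.array(c['D'],float),np.array(c['extrinsics'],float)
def cloud(n,d):
    K,D,T=cal(n); h,w=d.shape
    u,v=np.meshgrid(np.arange(w,dtype=float),np.arange(h,dtype=float))
    p=cv2.undistortPoints(np.stack([u.ravel(),v.ravel()],1)[:,None],K,D)[:,0]
    P=np.c_[p,np.ones(len(p))]*d.reshape(-1,1)
    return ((P-T[:3,3])@T[:3,:3]).reshape(h,w,3)
def proj(n,X):
    K,D,T=cal(n); r,_=cv2.Rodrigues(T[:3,:3]); return cv2.projectPoints(np.atleast_2d(np.array(X,float)),r,T[:3,3],K,D)[0][:,0]
def ray(n,uv,z):
    K,D,T=cal(n); p=cv2.undistortPoints(np.array(uv,float).reshape(-1,1,2),K,D)[:,0]
    d=np.c_[p,np.ones(len(p))]@T[:3,:3]; o=-T[:3,:3].T@T[:3,3]
    return o+d*((z-o[2])/d[:,2:])
E
python3 - <<'E'
from h import *
for n in('side','top'):
    im,d=robot.read_camera(n); cv2.imwrite(f'pics/{n}0.png',im); np.save(f'{n}0.npy',d)
    K,D,T=cal(n); print(n,K[0,0],-T[:3,:3].T@T[:3,3],T[2,:3],(d>0).mean())
s=robot.read_state();print({k:np.round(v,3) for k,v in s.items()})
E
```

```text
pics
side 357.6161603745042 [0.38509986 0.7401195  0.81553639] [ 0.10628801 -0.73333144 -0.67151163] 0.9961039225260416
top 443.8598743503134 [ 0.36290238 -0.03343595  1.67366753] [ 0.09086235  0.02113671 -0.99563913] 0.9960886637369791
{'t': np.float64(0.1), 'q': array([-1.358,  0.131,  1.489,  0.   ,  1.523, -0.085]), 'dq': array([ 0.001, -0.002, -0.004, -0.001, -0.   ,  0.001]), 'joint_torque': array([ 2.0000e-03, -5.6134e+01, -4.9310e+01,  7.7000e-02,  2.9000e-02,
       -0.0000e+00]), 'tool_pos': array([ 0.176, -0.573,  0.404]), 'orientation': array([-3.105, -0.466,  0.   ]), 'force': array([-0.687, -0.243, -0.539]), 'wrist_torque': array([ 0.01 , -0.017,  0.029]), 'gripper_force': np.float64(0.0), 'opening': np.float64(0.093)}
```

View pics/top0.png

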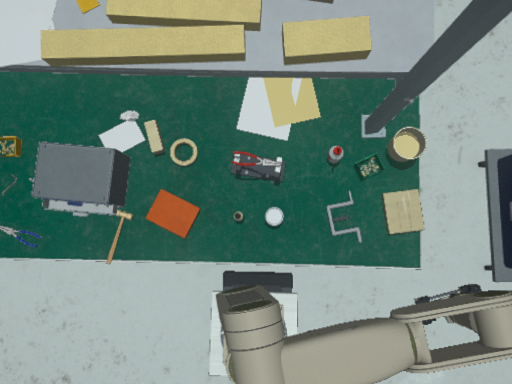

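View pics/side0.png

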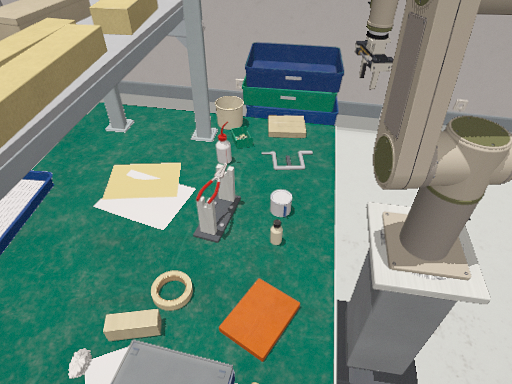

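The top view shows the rack with the pliers at (258,166), the bow at (343,217), an orange slab at (172,213), a wood-coloured block at (403,212), the tape at (183,152) and the oil can at (336,153). The side view agrees. Next I check the heights and zoom in.

Run:
```python
from h import *
d=np.load('top0.npy');P=cloud('top',d);np.save('P.npy',P)
Q=cloud('side',np.load('side0.npy'))
for n,(u,v) in dict(orange=(172,213),wood=(403,212),woodL=(153,137),bench=(300,215),green=(369,166),tin=(275,216),bottle=(238,216),can=(336,153),tape=(173,147),rack=(258,166)).items(): print(n,np.round(P[v,u],3))
for n,(u,v) in dict(orange=(260,318),wood=(286,127),woodL=(134,325),bench=(300,190)).items(): print('s',n,np.round(Q[v,u],3))
im=cv2.imread('pics/top0.png')
a=cv2.resize(im[130:200,220:300],None,fx=7,fy=7,interpolation=cv2.INTER_CUBIC)[:,:560]
b=cv2.resize(im[180:250,315:375],None,fx=7,fy=7,interpolation=cv2.INTER_CUBIC)
c=np.hstack([a,b]);cv2.imwrite('pics/z1.png',cv2.resize(c,(800,400)))
im=cv2.imread('pics/side0.png')
a=cv2.resize(im[150:250,180:310],None,fx=3.5,fy=3.5,interpolation=cv2.INTER_CUBIC)
b=cv2.resize(im[140:180,250:325],None,fx=4,fy=8.75,interpolation=cv2.INTER_CUBIC)
cv2.imwrite('pics/z2.png',cv2.resize(np.hstack([a,b]),(800,380)))
```

```text
orange [0.435 0.311 0.022]
wood [ 0.458 -0.54   0.032]
woodL [0.715 0.387 0.05 ]
bench [ 0.439 -0.167  0.007]
green [ 0.629 -0.422  0.012]
tin [ 0.431 -0.073  0.05 ]
bottle [0.427 0.061 0.085]
can [ 0.657 -0.283  0.109]
tape [0.685 0.317 0.022]
rack [ 0.62  -0.006  0.013]
s orange [0.434 0.321 0.022]
s wood [ 0.459 -0.513  0.029]
s woodL [0.708 0.401 0.049]
s bench [ 0.374 -0.164  0.008]
```

View pics/z1.png

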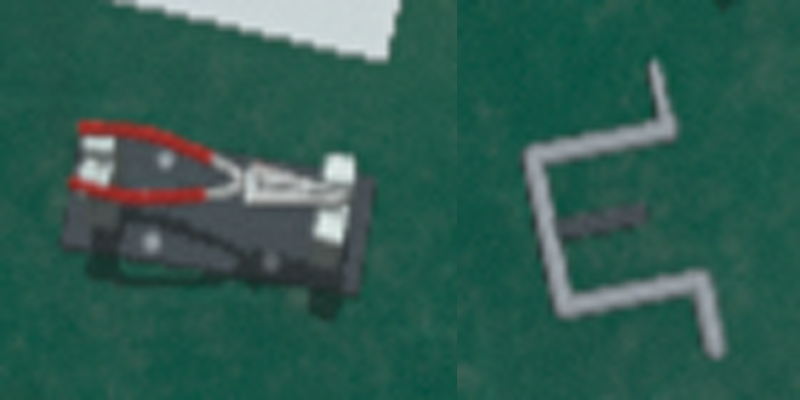

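View pics/z2.png

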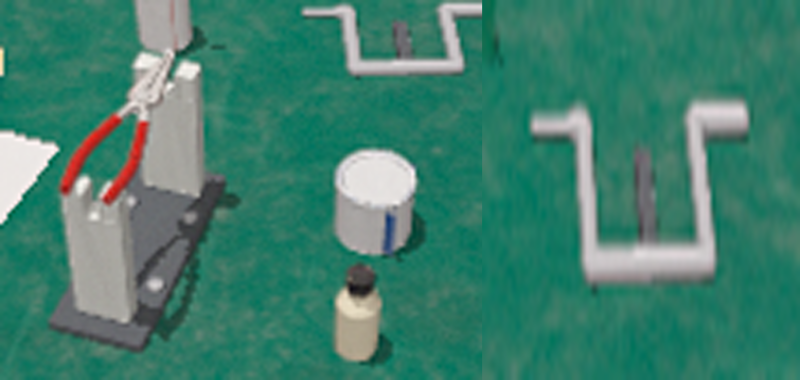

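The crops show the red grips of the pliers over the left post and the nose over the right post. The bow's thin end is at the far (+x) side, its thick end is nearer the robot, and its crown is to the left. Next I measure the pliers and the riser.

Run:
```python
from h import *
T=cv2.imread('pics/top0.png');S=cv2.imread('pics/side0.png')
def mask(im,f,box):
    h=cv2.cvtColor(im,cv2.COLOR_BGR2HSV).astype(int); m=f(h).astype(np.uint8); k=np.zeros_like(m); x0,y0,x1,y1=box; k[y0:y1,x0:x1]=1; return m*k
# riser candidates, planes at z=.022
org=lambda h:((h[...,0]<14)&(h[...,1]>150)&(h[...,2]>110))
for n,im,box in(('top',T,(135,180,215,250)),('side',S,(210,270,310,365))):
    m=mask(im,org,box); c=max(cv2.findContours(m,0,1)[0],key=cv2.contourArea)
    for z in(.022,):
        w=ray(n,c[:,0].astype(float),z)[:,:2].astype(np.float32); print(n,z,'orange',np.round(cv2.minAreaRect(w*1000),1) if 0 else cv2.minAreaRect(w*1000))
wd=lambda h:((h[...,0]>10)&(h[...,0]<30)&(h[...,1]>60)&(h[...,2]>120))
m=mask(T,wd,(380,185,428,240)); c=max(cv2.findContours(m,0,1)[0],key=cv2.contourArea)
print('wood',cv2.minAreaRect(ray('top',c[:,0].astype(float),.022)[:,:2].astype(np.float32)*1000))
red=lambda h:(((h[...,0]<10)|(h[...,0]>170))&(h[...,1]>130)&(h[...,2]>80))
for n,im,box in(('top',T,(225,145,265,185)),('side',S,(190,160,235,215))):
    m=mask(im,red,box); print(n,'red',m.sum())
    for c in cv2.findContours(m,0,1)[0]:
        if cv2.contourArea(c)<8: continue
        p=c[:,0].astype(float)
        # handle extremes along image long axis
        vx=cv2.fitLine(c,2,0,.01,.01).ravel(); t=(p-vx[2:])@vx[:2]; e=p[[t.argmin(),t.argmax()]]
        print(n,cv2.contourArea(c),e.tolist(),np.round(ray(n,e,.148)*1000).tolist())
        w=ray(n,p,.148)*1000;print('  bb',w.min(0).round(),w.max(0).round())
P=np.load('P.npy');m=mask(T,red,(225,145,265,185))>0;print('depth z red',np.round(np.percentile(P[m][:,2],[10,30,50,70,90]),3))
w=P[150:160,0:1]
```

```text
top 0.022 orange ((435.42169189453125, 308.67742919921875), (164.19027709960938, 124.19042205810547), 64.7958755493164)
side 0.022 orange ((434.57177734375, 315.8768310546875), (169.68991088867188, 127.47266387939453), 64.59803009033203)
wood ((448.91119384765625, -603.68701171875), (0.0, 0.0), 0.0)
top red 102
top 29.5 [[232.0, 161.0], [255.0, 164.0]] [[615.0, 83.0, 148.0], [606.0, 3.0, 148.0]]
  bb [602.   3. 148.] [615.  83. 148.]
top 24.0 [[234.0, 151.0], [256.0, 157.0]] [[650.0, 77.0, 148.0], [631.0, -0.0, 148.0]]
  bb [631.  -0. 148.] [651.  77. 148.]
side red 143
side 42.0 [[209.0, 203.0], [219.0, 182.0]] [[611.0, 88.0, 148.0], [605.0, 1.0, 148.0]]
  bb [601.   1. 148.] [615.  88. 148.]
side 55.5 [[197.0, 200.0], [212.0, 181.0]] [[645.0, 83.0, 148.0], [626.0, 0.0, 148.0]]
  bb [626.  -3. 148.] [650.  83. 148.]
depth z red [0.146 0.149 0.151 0.152 0.155]
```

```bash
cat >> h.py <<'E'
from scipy.spatial.transform import Rotation as Ro
import scipy.linalg as sl
def Rdown(yaw,tilt=0):
    "yaw=world angle (deg) of tool y; tilt deg about tool x axis-> given as pitch about tool y"
    a=np.radians(yaw); y=np.array([np.cos(a),np.sin(a),0]); z=np.array([0,0,-1.]); x=np.cross(y,z)
    return np.c_[x,y,z]@Ro.from_euler('y',tilt,degrees=True).as_matrix()
def plan(grasp,R,tip=167,vmax=33,wmax=.115,start=None,N=None):
    "grasp pt in m world, prints identical rows"
    s=robot.read_state(); A=np.eye(4)
    if start is None: A[:3,:3]=Ro.from_rotvec(s['orientation']).as_matrix(); A[:3,3]=s['tool_pos']
    else: A=start
    B=np.eye(4);B[:3,:3]=R;B[:3,3]=np.array(grasp)-R[:,2]*tip/1000
    L=np.real(sl.logm(np.linalg.inv(A)@B)); 
    if N is None:
        d=np.linalg.norm((np.linalg.inv(A)@B)[:3,3])*1000;N=max(1,int(np.ceil(max(np.linalg.norm(L[:3,3])*1000/vmax,np.linalg.norm([L[2,1],L[0,2],L[1,0]])/wmax))))
    E=sl.expm(L/N); print('TCP',B[:3,3].round(4),'N',N,'row',(E[:3,3]*1000).round(2).tolist(),Ro.from_matrix(E[:3,:3]).as_rotvec().round(4).tolist())
    M=A@sl.expm(L/2); print('  mid',M[:3,3].round(3)); return B
E
python3 - <<'E'
from h import *
nose=ray('top',[(282,163.5)],.148)[0];h=ray('top',[(232.,161.),(234,151.)],.148).mean(0)
print(nose,h); v=(h-nose)[:2];print('len',np.hypot(*v),'ang',np.degrees(np.arctan2(v[1],v[0])))
c=(h+nose)/2; u=v/np.hypot(*v); print('origin',c, 'grasp',c[:2]+.013*u)
# other estimate: red axis points
g=c[:2]+.015*u+[0,.002]
yaw=np.degrees(np.arctan2(v[1],v[0]))-90
B=plan([*g,.210],Rdown(yaw)); plan([*g,.165],Rdown(yaw),start=B)
E
```

```text
[ 0.60985707 -0.09097672  0.148     ] [0.63277712 0.07986511 0.148     ]
len 0.1723724456504083 ang 82.35885545467792
origin [ 0.6213171  -0.00555581  0.148     ] grasp [0.62304568 0.00732876]
TCP [0.6233 0.0113 0.377 ] N 24 row [32.31, -2.39, 1.13] [-0.0001, -0.0, -0.0475]
  mid [ 0.485 -0.347  0.39 ]
TCP [0.6233 0.0113 0.332 ] N 2 row [0.0, 0.0, 22.5] [0.0, 0.0, 0.0]
  mid [0.623 0.011 0.355]
```

>>> {"api": "apply_moves", "payload": {"series": [[[32.3,-2.4,1],[0,0,-0.0475]],[[32.3,-2.4,1],[0,0,-0.0475]],[[32.3,-2.4,1],[0,0,-0.0475]],[[32.3,-2.4,1],[0,0,-0.0475]],[[32.3,-2.4,1],[0,0,-0.0475]],[[32.3,-2.4,1],[0,0,-0.0475]],[[32.3,-2.4,1],[0,0,-0.0475]],[[32.3,-2.4,1],[0,0,-0.0475]],[[32.3,-2.4,1],[0,0,-0.0475]],[[32.3,-2.4,1],[0,0,-0.0475]],[[32.3,-2.4,1],[0,0,-0.0475]],[[32.3,-2.4,1],[0,0,-0.0475]]], "claw": 1}}

```text
t: 1.1
tool_pos: [0.4861, -0.3453, 0.3921]
orientation: [-2.848, -1.324, 0.001]
force: [-0.0, 0.6, -0.2]
opening: 0.0931
gripper_force: 0.0
```

>>> {"api": "apply_moves", "payload": {"series": [[[32.3,-2.4,1],[0,0,-0.0475]],[[32.3,-2.4,1],[0,0,-0.0475]],[[32.3,-2.4,1],[0,0,-0.0475]],[[32.3,-2.4,1],[0,0,-0.0475]],[[32.3,-2.4,1],[0,0,-0.0475]],[[32.3,-2.4,1],[0,0,-0.0475]],[[32.3,-2.4,1],[0,0,-0.0475]],[[32.3,-2.4,1],[0,0,-0.0475]],[[32.3,-2.4,1],[0,0,-0.0475]],[[32.3,-2.4,1],[0,0,-0.0475]],[[32.3,-2.4,1],[0,0,-0.0475]],[[32.3,-2.4,1],[0,0,-0.0475]]]}}

```text
t: 2.1
tool_pos: [0.623, 0.0128, 0.38]
orientation: [-2.361, -2.071, 0.001]
force: [0.6, -0.2, 0.6]
opening: 0.0931
gripper_force: 0.0
```

Run:
```python
from h import *
B=plan([.6233,.0113,.210],Rdown(-7.6));B=plan([.6233,.0113,.163],Rdown(-7.6))
for n,b in(('side',(140,90,300,250)),('top',(210,110,330,230))):
    im,d=robot.read_camera(n); np.save(n+'1.npy',d);cv2.imwrite(f'pics/{n}1.png',im); x=im[b[1]:b[3],b[0]:b[2]]
    globals()[n]=cv2.resize(x,(400,400),interpolation=cv2.INTER_CUBIC)
cv2.imwrite('pics/z3.png',np.hstack([side,top]))
```

```text
TCP [0.6233 0.0113 0.377 ] N 1 row [-1.42, 0.45, 3.04] [-0.0009, 0.0001, 0.002]
  mid [0.623 0.012 0.379]
TCP [0.6233 0.0113 0.33  ] N 2 row [-0.71, 0.24, 25.02] [-0.0005, 0.0, 0.001]
  mid [0.623 0.012 0.355]
```

View pics/z3.png

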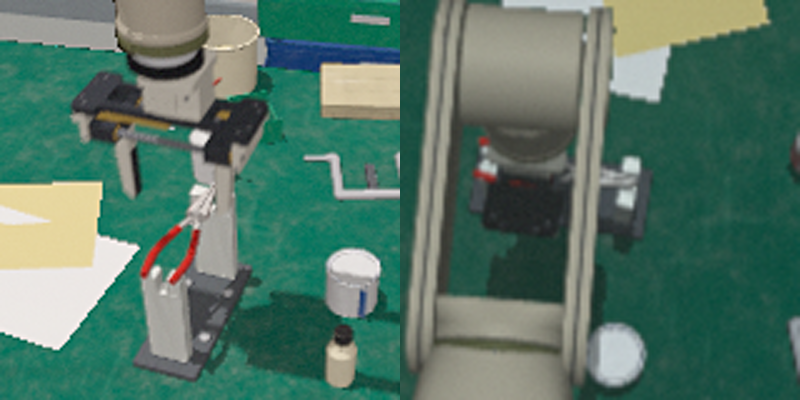

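The fingers straddle the pliers grips: in the side crop at (130,180) and (222,160), well either side of the red handles. I descend and close.

>>> {"api": "apply_moves", "payload": {"series": [[[-0.7,0.2,17],[0,0,0.001]],[[-0.7,0.2,17],[0,0,0.001]],[[0,0,16.3],[0,0,0]],[[0,0,0],[0,0,0]],[[0,0,0],[0,0,0]]]}}

```text
t: 2.62
tool_pos: [0.6226, 0.0093, 0.3291]
orientation: [-2.365, -2.064, 0.004]
force: [0.6, -0.1, 0.1]
opening: 0.0931
gripper_force: 0.0
```

>>> {"api": "apply_moves", "payload": {"series": [[[0,0,0],[0,0,0]],[[0,0,0],[0,0,0]],[[0,0,0],[0,0,0]],[[0,0,0],[0,0,0]],[[0,0,0],[0,0,0]],[[0,0,0],[0,0,0]],[[0,0,0],[0,0,0]],[[0,0,0],[0,0,0]]], "claw": 0, "newtons": 25}}

```text
t: 3.28
tool_pos: [0.6231, 0.0098, 0.3306]
orientation: [-2.366, -2.066, 0.0]
force: [-1.2, 1.1, 1.2]
opening: 0.0477
gripper_force: 24.9
```

>>> {"api": "apply_moves", "payload": {"series": [[[0,0,-8],[0,0,0]],[[0,0,-15],[0,0,0]],[[0,0,-15],[0,0,0]],[[0,0,-15],[0,0,0]],[[0,0,0],[0,0,0]],[[0,0,0],[0,0,0]]]}}

```text
t: 3.78
tool_pos: [0.6235, 0.0097, 0.3846]
orientation: [2.365, 2.065, 0.003]
force: [-0.2, 0.6, -1.6]
opening: 0.0477
gripper_force: 24.9
```

Run:
```python
from h import *
s=robot.read_state();print(s['opening'],s['force'],s['tool_pos'])
R=Rdown(-25.2)
B=plan([.441,.324,.120],R,vmax=27);B=plan([.441,.324,.0445],R,start=B)
for n,b in(('side',(140,90,300,250)),):
    im,d=robot.read_camera(n); cv2.imwrite('pics/z4.png',cv2.resize(im[b[1]:b[3],b[0]:b[2]],(500,500),interpolation=cv2.INTER_CUBIC))
```

```text
0.04767260779299453 [-0.22326346  0.60373814 -1.61921289] [0.62353883 0.00966899 0.38456778]
TCP [0.441 0.324 0.287] N 14 row [18.11, -18.75, 6.95] [0.0002, -0.0, 0.0218]
  mid [0.52  0.16  0.336]
TCP [0.441  0.324  0.2115] N 3 row [0.0, 0.0, 25.17] [0.0, 0.0, 0.0]
  mid [0.441 0.324 0.249]
```

View pics/z4.png

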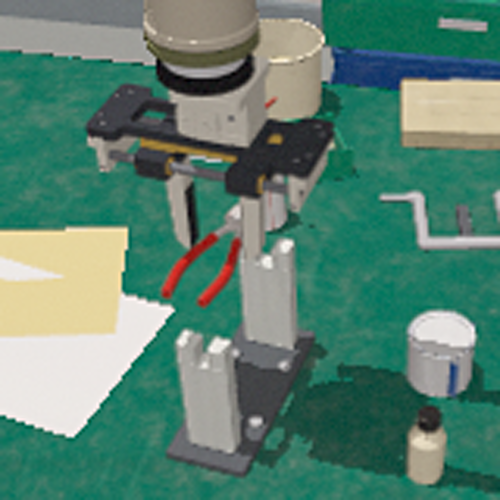

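The pliers are lifted clear and held level, and nothing else has moved. I carry them level first, then down to the orange riser.

>>> {"api": "apply_moves", "payload": {"series": [[[18.1,-18.75,-2],[0,0,0.0218]],[[18.1,-18.75,0],[0,0,0.0218]],[[18.1,-18.75,0],[0,0,0.0218]],[[18.1,-18.75,0],[0,0,0.0218]],[[18.1,-18.75,0],[0,0,0.0218]],[[18.1,-18.75,0],[0,0,0.0218]],[[18.1,-18.75,0],[0,0,0.0218]],[[18.1,-18.75,0],[0,0,0.0218]],[[18.1,-18.75,16],[0,0,0.0218]],[[18.1,-18.75,16],[0,0,0.0218]],[[18.1,-18.75,16],[0,0,0.0218]],[[18.1,-18.75,16],[0,0,0.0218]]]}}

```text
t: 4.83
tool_pos: [0.4594, 0.2766, 0.3193]
orientation: [-2.616, -1.739, 0.003]
force: [-0.1, -0.5, -0.4]
opening: 0.0474
gripper_force: 24.9
```

>>> {"api": "apply_moves", "payload": {"series": [[[18.1,-18.75,16],[0,0,0.0218]],[[18.1,-18.75,16],[0,0,0.0218]],[[0,0,0],[0,0,0]],[[0,0,0],[0,0,0]],[[0,0,0],[0,0,0]]]}}

```text
t: 5.25
tool_pos: [0.4404, 0.3236, 0.2886]
orientation: [2.652, 1.684, -0.003]
force: [0.3, 1.3, -1.2]
opening: 0.0474
gripper_force: 24.9
```

Run:
```python
from h import *
R=Rdown(-25.2)
plan([.441,.324,.0455],R)
im,d=robot.read_camera('side'); cv2.imwrite('pics/s2.png',im); P=cloud('side',d)
h=cv2.cvtColor(im,cv2.COLOR_BGR2HSV).astype(int)
m=((h[...,0]<8)|(h[...,0]>172))&(h[...,1]>130)&(h[...,2]>80); m[:,:190]=0;m[380:]=0
b=(140,230,360,380);x=im[b[1]:b[3],b[0]:b[2]];cv2.imwrite('pics/z5.png',cv2.resize(x,None,fx=3.4,fy=3.4,interpolation=cv2.INTER_CUBIC))
```

```text
TCP [0.441  0.324  0.2125] N 3 row [0.22, 0.13, 25.38] [-0.0002, 0.0005, 0.0002]
  mid [0.441 0.324 0.251]
```

View pics/z5.png

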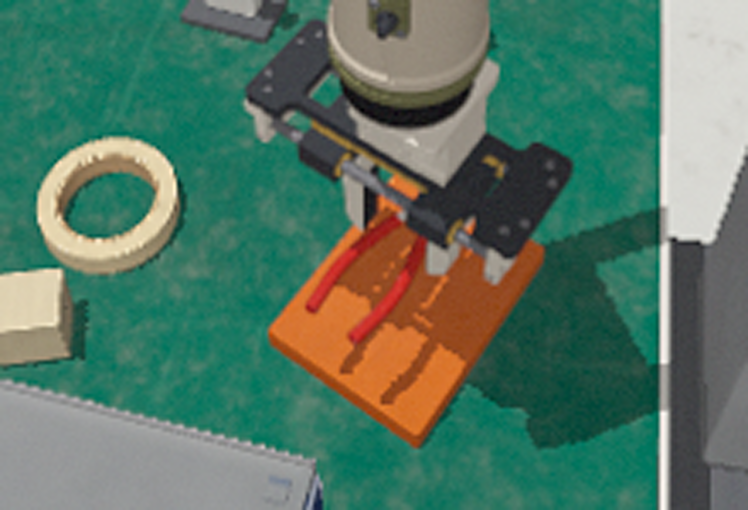

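The pliers are centred over the riser and aligned with its long axis. I lower them.

>>> {"api": "apply_moves", "payload": {"series": [[[0.2,0.1,20],[0,0,0]],[[0.2,0.1,20],[0,0,0]],[[0,0,18],[0,0,0]],[[0,0,10],[0,0,0]],[[0,0,5],[0,0,0]],[[0,0,2],[0,0,0]],[[0,0,1],[0,0,0]],[[0,0,0],[0,0,0]],[[0,0,0],[0,0,0]],[[0,0,0],[0,0,0]]]}}

```text
t: 6.13
tool_pos: [0.4414, 0.3245, 0.2145]
orientation: [2.653, 1.683, 0.003]
force: [-0.6, 0.9, -1.8]
opening: 0.0475
gripper_force: 24.9
```

>>> {"api": "apply_moves", "payload": {"series": [[[0,0,1.5],[0,0,0]],[[0,0,1.5],[0,0,0]],[[0,0,0],[0,0,0]],[[0,0,0],[0,0,0]],[[0,0,0],[0,0,0]]]}}

```text
t: 6.55
tool_pos: [0.4411, 0.3244, 0.2106]
orientation: [-2.653, -1.683, -0.001]
force: [0.9, 0.5, 0.3]
opening: 0.0477
gripper_force: 24.9
```

>>> {"api": "apply_moves", "payload": {"series": [[[0,0,1],[0,0,0]],[[0,0,0],[0,0,0]],[[0,0,0],[0,0,0]],[[0,0,0],[0,0,0]]]}}

```text
t: 6.88
tool_pos: [0.4411, 0.3244, 0.2105]
orientation: [-2.653, -1.683, -0.001]
force: [-3.6, -1.7, 9.4]
opening: 0.0475
gripper_force: 24.9
```

>>> {"api": "apply_moves", "payload": {"series": [[[0,0,0],[0,0,0]],[[0,0,0],[0,0,0]],[[0,0,0],[0,0,0]],[[0,0,0],[0,0,0]],[[0,0,0],[0,0,0]]], "claw": 0.8}}

```text
t: 7.3
tool_pos: [0.4409, 0.3242, 0.2092]
orientation: [2.653, 1.683, -0.001]
force: [-0.9, -0.1, -0.2]
opening: 0.0732
gripper_force: 0.0
```

>>> {"api": "apply_moves", "payload": {"series": [[[0,0,-8],[0,0,0]],[[0,0,-30],[0,0,0]],[[0,0,-40],[0,0,0]],[[0,0,-40],[0,0,0]],[[0,0,-40],[0,0,0]],[[0,0,-20],[0,0,0]],[[0,0,0],[0,0,0]],[[0,0,0],[0,0,0]]]}}

```text
t: 7.97
tool_pos: [0.4413, 0.3245, 0.3898]
orientation: [2.653, 1.683, 0.007]
force: [0.2, 0.1, -0.4]
opening: 0.0745
gripper_force: 0.0
```

Run:
```python
from h import *
T,d=robot.read_camera('top');S,e=robot.read_camera('side')
cv2.imwrite('pics/top3.png',T);cv2.imwrite('pics/side3.png',S)
r=lambda x,s:cv2.resize(x,s,interpolation=cv2.INTER_CUBIC)
a=r(T[145:195,225:295],(400,286)); b=r(S[155:245,185:250],(250,346)); c=r(S[270:370,205:310],(270,257))
o=np.zeros((560,800,3),np.uint8);o[:286,:400]=a;o[:346,420:670]=b;o[300:557,:270]=c
o[350:558,280:480]=r(T[180:232,318:368],(200,208)); o[350:500,490:790]=r(S[140:175,255:325],(300,150))
cv2.imwrite('pics/z6.png',o)
```

```text
(no output)
```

View pics/z6.png

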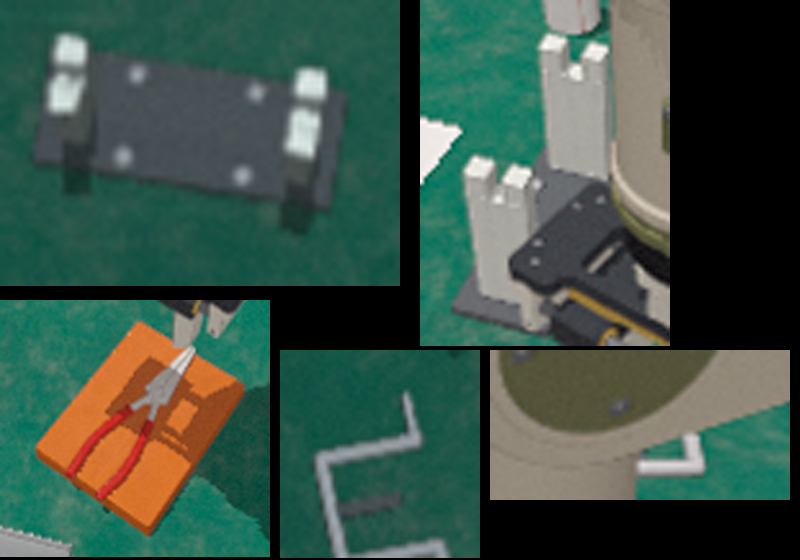

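The pliers lie flat on the riser, with the grips at crop (105,450) and the nose at (180,370). In the top and side crops the left (+y) post has the narrower gap. I measure the rack and the bow numerically from both views.

Run:
```python
from h import *
def rect(n,c,z): 
    r=cv2.minAreaRect(ray(n,c[:,0].astype(float),z)[:,:2].astype(np.float32)*1000); return np.round(r[0],1),np.round(r[1],1),round(r[2],1)
def grow(mask,f=1):return mask
for n,f,b in(('top','top0',(320,183,370,248)),('side','side0',(255,140,325,178))):
    im=cv2.imread(f'pics/{f}.png'); h=cv2.cvtColor(im,cv2.COLOR_BGR2HSV).astype(int)
    m=((h[...,1]<75)&(h[...,2]>95)).astype(np.uint8);k=np.zeros_like(m);k[b[1]:b[3],b[0]:b[2]]=1
    cs=cv2.findContours(m*k,0,1)[0]; cs=[c for c in cs if cv2.contourArea(c)>3]; c=np.vstack(cs)
    for z in (.007,): print(n,'bow',len(cs),rect(n,c,z))
    # tang: dark pixels inside
    g=h[...,2]; m2=((h[...,1]<110)&(g<95)).astype(np.uint8)*k; ii=np.argwhere(m2)
    if len(ii): print(' tang px',len(ii),ray(n,[ii.mean(0)[::-1]],.007)[0].round(4))
im=cv2.imread('pics/top3.png');h=cv2.cvtColor(im,cv2.COLOR_BGR2HSV).astype(int)
k=np.zeros(im.shape[:2],np.uint8);k[145:195,225:295]=1
m=((h[...,1]<70)&(h[...,2]<130)).astype(np.uint8)*k; cs=cv2.findContours(m,0,1)[0];c=max(cs,key=cv2.contourArea); print('base',rect('top',c,.012))
for thr in(170,190):
    m=((h[...,1]<70)&(h[...,2]>thr)).astype(np.uint8)*k
    for n_,st,ce in[(0,*cv2.connectedComponentsWithStats(m)[2:])]:
        for s,cc in zip(st[1:],ce[1:]): 
            if s[4]>3: print(thr,s[4],cc.round(1),(ray('top',[cc],.142)[0]*1000).round(1))
print('L profile'); 
g=cv2.cvtColor(im,cv2.COLOR_BGR2GRAY); print(g[149:168,231:242]); print(g[155:175,272:284])
```

```text
top bow 1 (array([ 428.7, -325.8]), array([193.3, 104.7]), 13.2)
 tang px 139 [ 0.4291 -0.3164  0.007 ]
side bow 1 (array([ 428.9, -325.4]), array([196.8, 115.6]), 14.0)
 tang px 18 [ 0.4147 -0.3435  0.007 ]
base (array([619.1,  -4.9]), array([198.2,  83.9]), 82.2)
170 21 [237.  153.4] [643.4  66.7 142. ]
170 22 [279.  159.3] [625.5 -80.3 142. ]
170 24 [235.8 160.7] [617.4  70.2 142. ]
170 34 [277.6 167.6] [596.2 -76.2 142. ]
190 16 [237.  153.5] [642.9  66.6 142. ]
190 21 [235.7 161. ] [616.4  70.3 142. ]
190 18 [279.  159.3] [625.3 -80.5 142. ]
190 28 [277.6 167.6] [596.2 -76.3 142. ]
L profile
[[ 65  65  64  67  67  67  68  74  75  72  75]
 [ 66  65  65  67  73  84  78  77  70  67  73]
 [ 67  66  67  87 145 178 151 134  96  67  67]
 [ 70  68  66  97 176 214 203 197 175  89  65]
 [ 69  66  71 119 206 217 214 218 203  94  61]
 [ 66  64  72 135 213 213 212 214 202  95  70]
 [ 69  63  71 122 184 189 196 204 181  90  75]
 [ 69  64  61  94 126 128 134 144 129  77  78]
 [ 69  64  62  86 120 119 105 105 101  78  76]
 [ 68  68  76 122 188 178 129 128 129  82  76]
 [ 65  69 106 174 199 190 
[... 718 characters left out ...]
 84 118 178 187 194 197 182  93  75]
 [ 77  77  76  75  90 117 121 129 135 124  82  74]
 [ 77  79  77  80 104 120 117 103 103  82  75  76]
 [ 79  79  82  99 157 189 182 138 126  82  73  79]
 [ 80  80  79 117 203 215 215 197 182  86  75  78]
 [ 79  79  81 125 205 207 217 216 204  93  76  78]
 [ 78  80  84 134 209 206 206 201 172  90  75  78]
 [ 79  78  86 141 217 217 210 204 154  86  77  80]
 [ 79  77  99 167 222 220 217 208 141  82  78  76]
 [ 78  77 108 185 220 220 221 209 110  76  76  77]
 [ 77  76  92 138 165 186 199 204  88  78  80  77]
 [ 80  78  77  87  99 120 135 141  72  75  77  75]
 [ 76  78  74  78  79  81  81  79  58  76  79  76]
 [ 80  76  75  80  78  78  77  66  56  76  77  73]]
```

Run:
```python
from h import *
R=Rdown(13.4)
B=plan([.4303,-.3211,.15],R,tip=182,vmax=34); plan([.4303,-.3211,.010],R,tip=182,start=B)
S=cv2.imread('pics/side3.png');g=cv2.cvtColor(S,cv2.COLOR_BGR2GRAY)
for n,c in(('near',(.6299,.0685)),('far',(.6107,-.0783))):
    u=np.array([np.cos(np.radians(-7.6)),np.sin(np.radians(-7.6)),0]);f=.009*np.array([.132,.991,0])
    xs=np.arange(-30,31,2); 
    for z in(.130,.138):
        p=proj('side',[np.array([*c,z])+f+u*x/1000 for x in xs]); v=cv2.remap(g,p[:,0].astype(np.float32),p[:,1].astype(np.float32),1).ravel(); print(n,z,v.tolist())
```

```text
TCP [ 0.4303 -0.3211  0.332 ] N 20 row [-32.7, 3.42, 2.73] [-0.0001, 0.0001, -0.0337]
  mid [0.381 0.002 0.359]
TCP [ 0.4303 -0.3211  0.192 ] N 5 row [-0.0, -0.0, 28.0] [0.0, 0.0, 0.0]
  mid [ 0.43  -0.321  0.262]
near 0.13 [128, 132, 137, 150, 162, 165, 165, 166, 169, 158, 160, 182, 178, 169, 159, 143, 139, 145, 156, 163, 169, 169, 168, 167, 169, 148, 120, 99, 93, 91, 89]
near 0.138 [133, 130, 126, 156, 180, 186, 181, 174, 165, 168, 172, 162, 137, 129, 129, 129, 135, 148, 171, 171, 166, 163, 175, 183, 183, 155, 127, 101, 93, 88, 85]
far 0.13 [149, 158, 165, 167, 168, 169, 159, 155, 159, 193, 218, 213, 197, 177, 158, 144, 133, 140, 152, 161, 166, 168, 166, 166, 168, 160, 145, 122, 104, 96, 96]
far 0.138 [142, 152, 170, 179, 181, 178, 171, 166, 164, 136, 109, 89, 87, 93, 117, 129, 129, 141, 156, 168, 171, 167, 161, 160, 167, 161, 149, 126, 109, 93, 94]
```

Both profiles confirm the near (+y) slot is the narrow one, so rack +y is about world +y (82.4°). I go to the bow.

>>> {"api": "apply_moves", "payload": {"series": [[[-32.7,3.4,2.7],[0,0,-0.0337]],[[-32.7,3.4,2.7],[0,0,-0.0337]],[[-32.7,3.4,2.7],[0,0,-0.0337]],[[-32.7,3.4,2.7],[0,0,-0.0337]],[[-32.7,3.4,2.7],[0,0,-0.0337]],[[-32.7,3.4,2.7],[0,0,-0.0337]],[[-32.7,3.4,2.7],[0,0,-0.0337]],[[-32.7,3.4,2.7],[0,0,-0.0337]],[[-32.7,3.4,2.7],[0,0,-0.0337]],[[-32.7,3.4,2.7],[0,0,-0.0337]]], "claw": 0.4}}

```text
t: 8.9
tool_pos: [0.3796, 0.0014, 0.3582]
orientation: [-2.329, -2.105, 0.004]
force: [1.5, -0.6, 0.1]
opening: 0.0372
gripper_force: 0.0
```

>>> {"api": "apply_moves", "payload": {"series": [[[-32.7,3.4,2.7],[0,0,-0.0337]],[[-32.7,3.4,2.7],[0,0,-0.0337]],[[-32.7,3.4,2.7],[0,0,-0.0337]],[[-32.7,3.4,2.7],[0,0,-0.0337]],[[-32.7,3.4,2.7],[0,0,-0.0337]],[[-32.7,3.4,2.7],[0,0,-0.0337]],[[-32.7,3.4,2.7],[0,0,-0.0337]],[[-32.7,3.4,2.7],[0,0,-0.0337]],[[-32.7,3.4,2.7],[0,0,-0.0337]],[[-32.7,3.4,2.7],[0,0,-0.0337]],[[0,0,0],[0,0,0]],[[0,0,0],[0,0,0]]]}}

```text
t: 9.9
tool_pos: [0.4296, -0.3215, 0.3301]
orientation: [-1.946, -2.458, -0.001]
force: [-0.1, 0.3, -0.7]
opening: 0.0369
gripper_force: 0.0
```

Run:
```python
from h import *
s=robot.read_state();print(s['opening'],s['q'].round(3))
R=Rdown(13.4)
plan([.4303,-.3211,.037],R,tip=182);plan([.4303,-.3211,.007],R,tip=182)
im,d=robot.read_camera('side');b=(225,80,335,185)
cv2.imwrite('pics/z7.png',cv2.resize(im[b[1]:b[3],b[0]:b[2]],None,fx=5,fy=5,interpolation=cv2.INTER_CUBIC))
```

```text
0.03694846396955679 [-0.738  0.01   1.752  0.     1.385 -0.97 ]
TCP [ 0.4303 -0.3211  0.219 ] N 4 row [-0.02, 0.25, 27.78] [-0.0008, -0.0013, -0.0006]
  mid [ 0.43  -0.321  0.275]
TCP [ 0.4303 -0.3211  0.189 ] N 5 row [-0.03, 0.21, 28.22] [-0.0007, -0.001, -0.0005]
  mid [ 0.43  -0.321  0.26 ]
```

View pics/z7.png

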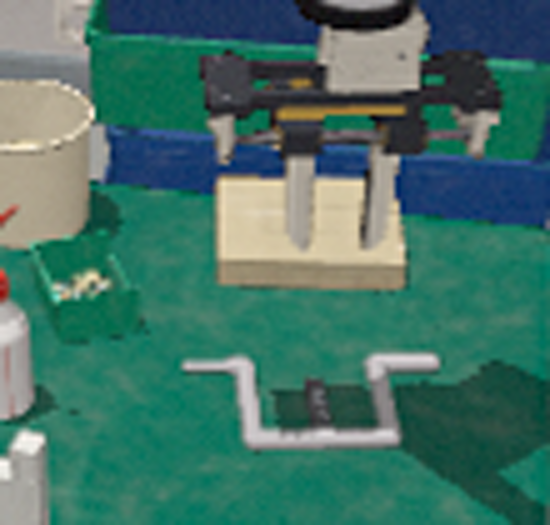

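The open fingers stand at crop (300,240) and (377,240) above the bow, with the tang at about (317,400). I check that by projection.

Run:
```python
from h import *
print(proj('side',[[.4296,-.3215,.146],[.4303,-.3211,.014],[.4303,-.3211,.007]]).round(1))
```

```text
[[291.2 128.2]
 [288.1 158.8]
 [288.  160.3]]
```

>>> {"api": "apply_moves", "payload": {"series": [[[0,0.3,25],[-0.001,-0.001,0]],[[0,0.3,25],[-0.001,-0.001,0]],[[0,0.3,25],[-0.001,-0.001,0]],[[0,0.2,25],[0,-0.001,0]],[[0,0.2,20],[0,0,0]],[[0,0,12],[0,0,0]],[[0,0,7],[0,0,0]],[[0,0,0],[0,0,0]],[[0,0,0],[0,0,0]]]}}

```text
t: 10.7
tool_pos: [0.4322, -0.3206, 0.1952]
orientation: [1.943, 2.461, -0.0]
force: [-0.3, -0.3, 0.6]
opening: 0.0371
gripper_force: 0.0
```

>>> {"api": "apply_moves", "payload": {"series": [[[0,0,0],[0,0,0]],[[0,0,0],[0,0,0]],[[0,0,0],[0,0,0]],[[0,0,0],[0,0,0]],[[0,0,0],[0,0,0]],[[0,0,0],[0,0,0]]], "claw": 0, "newtons": 40}}

```text
t: 11.2
tool_pos: [0.4322, -0.3211, 0.1952]
orientation: [1.943, 2.461, -0.001]
force: [-1.3, 0.1, 5.6]
opening: 0.013
gripper_force: 40.0
```

>>> {"api": "apply_moves", "payload": {"series": [[[0,0,-5],[0,0,0]],[[0,0,-20],[0,0,0]],[[0,0,-30],[0,0,0]],[[0,0,-30],[0,0,0]],[[0,0,-30],[0,0,0]],[[0,0,-30],[0,0,0]],[[0,0,-30],[0,0,0]],[[0,0,-30],[0,0,0]],[[0,0,-15],[0,0,0]],[[0,0,0],[0,0,0]],[[0,0,0],[0,0,0]]]}}

```text
t: 12.12
tool_pos: [0.4312, -0.3201, 0.4147]
orientation: [1.943, 2.461, -0.0]
force: [0.3, -0.2, -3.1]
opening: 0.013
gripper_force: 40.0
```

The bow is held: opening 13 mm, and about 2–3 N of load shows on lifting. I plan the carry.

```bash
cat >> h.py <<'E'
C0=np.array([.619,-.0049,0]);YA=82.4
def hang(t,h,C=C0,ya=YA,d=187,**k):
    "tilt t deg, end axis height h"
    a=np.radians(ya-90); rx=np.array([np.cos(a),np.sin(a),0]); tr=np.radians(t)
    tang=C+[0,0,h]-.049*(np.cos(tr)*rx+[0,0,np.sin(tr)])
    return plan(tang,Rdown(ya,-t),tip=d,**k)
E
python3 - <<'E'
from h import *
B=hang(0,.235,vmax=28,wmax=.1); print(B[:3,:3].round(2)); B=hang(45,.20,start=B,wmax=.09)
print(B[:3,:3].round(2))
E
```

```text
TCP [0.5704 0.0016 0.422 ] N 14 row [9.6, 24.81, -0.51] [0.0, 0.0005, -0.086]
  mid [ 0.551 -0.181  0.418]
[[-0.99  0.13  0.  ]
 [ 0.13  0.99  0.  ]
 [ 0.    0.   -1.  ]]
TCP [0.4536 0.0172 0.2976] N 9 row [17.48, -0.0, 8.73] [0.0, -0.0873, 0.0]
  mid [0.5   0.011 0.372]
[[-0.7   0.13  0.7 ]
 [ 0.09  0.99 -0.09]
 [-0.71  0.   -0.71]]
```

>>> {"api": "apply_moves", "payload": {"series": [[[9.6,24.8,-0.5],[0,0,-0.086]],[[9.6,24.8,-0.5],[0,0,-0.086]],[[9.6,24.8,-0.5],[0,0,-0.086]],[[9.6,24.8,-0.5],[0,0,-0.086]],[[9.6,24.8,-0.5],[0,0,-0.086]],[[9.6,24.8,-0.5],[0,0,-0.086]],[[9.6,24.8,-0.5],[0,0,-0.086]],[[9.6,24.8,-0.5],[0,0,-0.086]],[[9.6,24.8,-0.5],[0,0,-0.086]],[[9.6,24.8,-0.5],[0,0,-0.086]],[[9.6,24.8,-0.5],[0,0,-0.086]],[[9.6,24.8,-0.5],[0,0,-0.086]]]}}

```text
t: 13.12
tool_pos: [0.5757, -0.05, 0.4166]
orientation: [-0.47, -3.105, 0.004]
force: [1.5, 0.8, -3.1]
opening: 0.0134
gripper_force: 40.0
```

>>> {"api": "apply_moves", "payload": {"series": [[[9.6,24.8,-0.5],[0,0,-0.086]],[[9.6,24.8,-0.5],[0,0,-0.086]],[[17.5,0,8.7],[0,-0.0873,0]],[[17.5,0,8.7],[0,-0.0873,0]],[[17.5,0,8.7],[0,-0.0873,0]],[[17.5,0,8.7],[0,-0.0873,0]],[[17.5,0,8.7],[0,-0.0873,0]],[[17.5,0,8.7],[0,-0.0873,0]],[[17.5,0,8.7],[0,-0.0873,0]],[[0,0,0],[0,0,0]],[[0,0,0],[0,0,0]]]}}

```text
t: 14.03
tool_pos: [0.4684, 0.0148, 0.327]
orientation: [0.167, 2.531, -0.057]
force: [-0.1, 0.5, 0.2]
opening: 0.0134
gripper_force: 40.0
```

Run:
```python
from h import *
s=robot.read_state();print(s['opening'],s['q'].round(3))
hang(35,.213);hang(45,.2)
S,_=robot.read_camera('side');T,_=robot.read_camera('top');cv2.imwrite('pics/side4.png',S);cv2.imwrite('pics/top4.png',T)
r=lambda x,s:cv2.resize(x,s,interpolation=cv2.INTER_CUBIC)
cv2.imwrite('pics/z8.png',np.hstack([r(S[120:240,165:285],(480,480)),r(T[135:215,220:300],(320,320)).repeat(1,0) if 0 else cv2.copyMakeBorder(r(T[135:215,220:300],(320,320)),0,160,0,0,0)]))
```

```text
0.013372575223367704 [-0.06  -0.497  2.245 -0.062  0.79  -1.469]
TCP [0.4729 0.0146 0.3381] N 1 row [-10.03, 0.37, -6.53] [-0.0026, -0.0051, 0.0018]
  mid [0.471 0.015 0.333]
TCP [0.4536 0.0172 0.2976] N 2 row [14.87, 0.24, 7.18] [-0.0012, -0.0898, 0.001]
  mid [0.46  0.016 0.313]
```

View pics/z8.png

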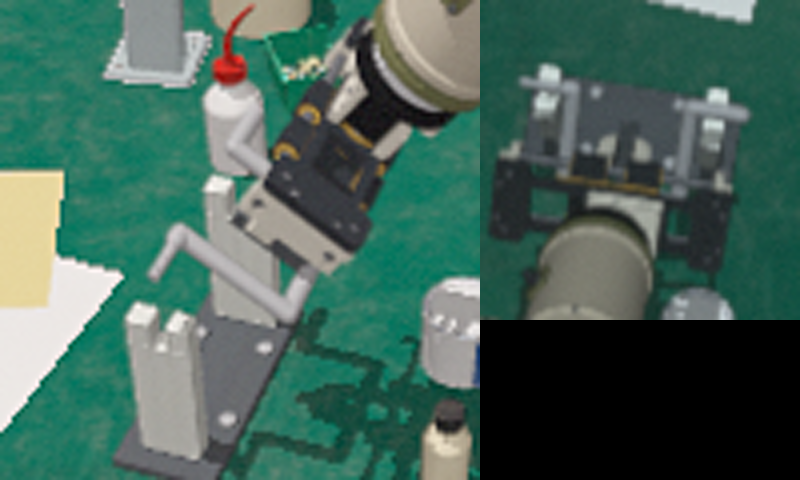

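The bow is held at about 35° tilt, thin end toward the narrow post: side crop tip (157,275) and corner (178,235); top crop thin tip (522,80) and thick tip (748,115). I triangulate the thin end and check the joint margins for lowering.

Run:
```python
from h import *
from scipy.optimize import least_squares as ls, fsolve
def tri(a,b):
    L=[]
    for n,uv in(('top',a),('side',b)):
        K,D,T=cal(n);L.append((T[:3],cv2.undistortPoints(np.array([[uv]],float),K,D)[0,0]))
    X=cv2.triangulatePoints(L[0][0],L[1][0],L[0][1],L[1][1]).ravel();return X[:3]/X[3]
s=robot.read_state();R=Ro.from_rotvec(s['orientation']).as_matrix();tang=s['tool_pos']+R[:,2]*.187
# bow axes: y=tool y, z=-tool z, x = -tool x
E=lambda x,y:tang+(-R[:,0])*(x+4)/1000+R[:,1]*y/1000
for n,b,a,c in(('thin tip',(45,95),(230.5,155),(204.2,188.75)),('thin corner',(45,50),(243,158),(209.5,178.75))):
    e=E(*b);print(n,'exp',e.round(4),'tri',tri(a,c).round(4),'px exp',proj('top',e).round(1),proj('side',e).round(1))
print('thick tip',E(45,-100).round(4),'px exp',proj('top',E(45,-100)).round(1),'seen 287,163.7')
print('top ray thick at z',ray('top',[(287,163.7)],E(45,-100)[2]).round(4),'thin tip',ray('top',[(230.5,155)],E(45,95)[2]).round(4))
dat=[(.13,1.488,.600,.404,0),(.01,1.752,.5366,.3301,0),(-.497,2.245,np.hypot(*s['tool_pos'][:2]),s['tool_pos'][2],np.arccos(-R[2,2]))]
def fk(p,q2,q3,t): h,L1,L2,Lw=p; return np.array([L1*np.sin(q2)+L2*np.sin(q2+q3)+Lw*np.sin(t),h+L1*np.cos(q2)+L2*np.cos(q2+q3)-Lw*np.cos(t)])
f=ls(lambda p:np.concatenate([fk(p,a,b,t)-[r,z] for a,b,r,z,t in dat]),[.2,.6,.6,.1]);print('fit',f.x,f.fun.round(4))
for t in(20,30,35,40,45):
    B=(lambda t:(np.array([.619-.049*np.cos(t)-.187*np.sin(t),.125-.049*np.sin(t)+.187*np.cos(t)])))(np.radians(t))
    q,_,ok,_=fsolve(lambda q:fk(f.x,*q,np.radians(t))-B,[-.4,2.2],full_output=1);print(t,B.round(3),q.round(2),'q5',(np.pi-np.radians(t)-q.sum()).round(2),ok)
```

```text
thin tip exp [0.6306 0.0887 0.2079] tri [0.6246 0.0844 0.194 ] px exp [[229.1 153.4]] [[199.7 185.3]]
thin corner exp [0.6246 0.0441 0.208 ] tri [0.6185 0.0425 0.1931] px exp [[242.4 155.5]] [[206.7 174.5]]
thick tip [ 0.6047 -0.1046  0.2084] px exp [[286.8 162.2]] seen 287,163.7
top ray thick at z [[ 0.5997 -0.1053  0.2084]] thin tip [[0.6254 0.0839 0.2079]]
fit [0.24808542 0.45554305 0.54166684 0.27019132] [ 0.0001  0.     -0.0002  0.0004  0.0001 -0.0004]
20 [0.509 0.284] [-0.23  2.09] q5 0.93 1
30 [0.483 0.262] [-0.37  2.27] q5 0.72 1
35 [0.472 0.25 ] [-0.43  2.36] q5 0.6 1
40 [0.461 0.237] [-0.49  2.45] q5 0.48 1
45 [0.452 0.223] [-0.53  2.53] q5 0.35 1
```

Run:
```python
from h import *
from scipy.optimize import least_squares as ls
s=robot.read_state();R=Ro.from_rotvec(s['orientation']).as_matrix();p0=s['tool_pos']
print('tilt',np.degrees(np.arccos(-R[2,2])),'yaw',np.degrees(np.arctan2(R[1,1],R[0,1])))
pts=[('side',45,95,204.2,188.7),('side',45,50,209.5,178.6),('side',-45,50,237.7,198.2),('side',45,-50,223.7,156),
('top',45,95,230.6,155.2),('top',45,50,242.9,157.8),('top',45,-50,270.3,161.0),('top',45,-100,286.8,163.7),('top',-45,-50,268,182)]
def bow(x,y,v):
    tx,ty,tz,dl=v; Q=R@Ro.from_euler('y',dl,degrees=True).as_matrix()
    return p0+R[:,0]*tx/1000+R[:,1]*ty/1000+R[:,2]*(187+tz)/1000+(-Q[:,0])*(x+4)/1000+Q[:,1]*y/1000
def res(v):return np.concatenate([(proj(n,bow(x,y,v))[0]-[a,b]) for n,x,y,a,b in pts])
f=ls(res,[0,0,0,0],loss='soft_l1');print('tx ty tz delta',f.x.round(1));print(res(f.x).reshape(-1,2).round(1).tolist());print(res([0,0,0,0]).reshape(-1,2).round(1).tolist())
T=cv2.imread('pics/top4.png');g=cv2.cvtColor(T,cv2.COLOR_BGR2GRAY)
print('top thin',g[150:162,229:244].tolist());print('thick',g[156:170,270:289].tolist())
S=cv2.cvtColor(cv2.imread('pics/side4.png'),cv2.COLOR_BGR2GRAY);print('side',S[172:200,200:222].tolist())
```

```text
tilt 35.21479746895079 yaw 82.37582472181887
tx ty tz delta [11.7 -1.5  5.8  0.3]
[[-1.6, 0.1], [-0.2, -0.6], [-1.7, -0.3], [-0.8, 0.4], [-1.1, 0.7], [-0.2, 0.1], [1.8, 1.4], [0.0, 0.9], [0.6, 3.7]]
[[-4.5, -3.4], [-2.8, -4.1], [-4.2, -3.4], [-3.2, -3.0], [-1.5, -1.8], [-0.5, -2.3], [1.7, -1.0], [0.0, -1.5], [0.5, 1.4]]
top thin [[62, 62, 62, 64, 63, 67, 73, 82, 77, 74, 66, 66, 68, 69, 67], [67, 71, 67, 66, 68, 87, 142, 174, 148, 133, 95, 64, 65, 66, 65], [66, 70, 69, 66, 68, 96, 173, 209, 199, 194, 173, 87, 61, 64, 67], [65, 71, 72, 68, 69, 115, 199, 213, 212, 215, 200, 93, 60, 61, 60], [79, 112, 121, 105, 93, 123, 187, 195, 203, 210, 194, 96, 74, 77, 77], [86, 126, 143, 140, 139, 146, 164, 170, 174, 177, 168, 114, 127, 128, 120], [76, 97, 109, 115, 121, 132, 140, 145, 150, 154, 145, 135, 154, 156, 150], [70, 72, 74, 71, 76, 99, 126, 121, 121, 122, 120, 129, 145, 148, 149], [71, 71, 64, 64, 74, 117, 182, 172, 125, 124, 125, 100, 114, 125, 132], [71, 70, 64, 67, 107, 172, 195, 185, 164, 170, 144, 87, 101, 121, 125], [69, 71, 65, 69, 126, 201, 205, 199, 191, 191, 123, 85, 110, 127, 12
[... 3483 characters left out ...]
 92, 99, 98, 97, 90, 100, 105, 95, 92, 89, 86, 92, 105, 146, 168, 167, 165], [90, 88, 90, 84, 92, 98, 99, 94, 91, 90, 99, 100, 94, 92, 93, 85, 95, 115, 145, 169, 166, 165], [130, 115, 100, 102, 93, 93, 92, 86, 90, 95, 91, 89, 88, 85, 91, 95, 101, 112, 148, 167, 164, 166], [213, 191, 171, 165, 105, 98, 97, 97, 86, 85, 91, 88, 92, 94, 100, 99, 106, 110, 143, 169, 164, 167], [233, 234, 236, 228, 145, 103, 108, 102, 112, 141, 115, 79, 83, 92, 99, 105, 106, 109, 130, 169, 171, 164], [229, 235, 233, 204, 135, 102, 99, 109, 168, 221, 186, 142, 115, 99, 98, 108, 104, 105, 118, 160, 177, 158], [230, 229, 217, 169, 122, 101, 98, 148, 221, 236, 236, 224, 168, 144, 104, 107, 104, 107, 106, 102, 99, 91]]
```

Run:
```python
from h import *
from scipy.optimize import least_squares as ls
off=[]
for f in('side3','side4'):
    g=cv2.cvtColor(cv2.imread(f'pics/{f}.png'),cv2.COLOR_BGR2GRAY); m=(g>205).astype(np.uint8);k=np.zeros_like(m);k[158:206,190:235]=1
    n,l,st,ce=cv2.connectedComponentsWithStats(m*k)
    for s,c in zip(st[1:],ce[1:]):
        if s[4]>5: print(f,s[4],c.round(1))
for X in([.643,.0667,.142],[.617,.0702,.142],[.6255,-.0803,.142],[.5962,-.0762,.142]): print('exp',proj('side',X)[0].round(1))
```

```text
side3 18 [219.1 165.7]
side3 17 [230.4 168.3]
side3 10 [225.2 173.5]
side3 30 [191.6 190.4]
side3 24 [199.8 198.2]
side3 26 [209.9 200.5]
side4 18 [219.1 165.7]
side4 30 [191.6 190.4]
side4 24 [199.8 198.2]
side4 15 [208.8 200.3]
exp [199.8 197.6]
exp [208.7 199.7]
exp [219.  165.4]
exp [228.2 167.3]
```

```bash
cat >> h.py <<'E'
from scipy.optimize import least_squares as ls
def bowpt(x,y,v,p0,R):
    Q=R@Ro.from_euler('y',v[3],degrees=True).as_matrix()
    return p0+R[:,0]*v[0]/1000+R[:,1]*v[1]/1000+R[:,2]*(187+v[2])/1000+(-Q[:,0])*(x+4)/1000+Q[:,1]*y/1000
def fitbow(pts,p0,R):
    res=lambda v:np.concatenate([(proj(n,bowpt(x,y,v,p0,R))[0]-[a,b])*[wa,wb] for n,x,y,a,b,wa,wb in pts])
    f=ls(res,[0,0,0,0],loss='soft_l1');print('tx ty tz delta',f.x.round(1),res(f.x).reshape(-1,2).round(1).tolist());return f.x
E
python3 - <<'E'
from h import *
s=robot.read_state();R=Ro.from_rotvec(s['orientation']).as_matrix();p0=s['tool_pos']
o=np.array([.2,.5])
pts=[('side',45,95,203.2-.2,188.8-.5,1,1),('side',45,50,209.3-.2,178-.5,1,1),('side',-45,50,237.5,197.7,.7,.7),('side',45,-50,223.5,155.5,.7,.7),
('top',45,90,231,154.95,0,1),('top',45,95,229.7,154.7,1,0),('top',45,-95,284.5,162.9,0,1),('top',45,-100,286.9,163,1,0)]
v=fitbow(pts,p0,R)
a,b=bowpt(45,74,v,p0,R),bowpt(45,-74,v,p0,R);print('thin',a.round(4),'thick',b.round(4),'crown',bowpt(-45,0,v,p0,R).round(4))
n=np.array([.6299,.0685]);w=np.array([.6107,-.0783]);print('need thin',n-a[:2],'thick',w-b[:2])
E
```

```text
tx ty tz delta [10.5 -2.1  3.1  2.7] [[-0.6, -0.0], [0.1, 0.0], [-0.7, -0.7], [-0.5, 0.3], [0.0, 1.0], [0.0, 0.0], [0.0, 1.3], [0.1, 0.0]]
thin [0.6221 0.0665 0.1975] thick [ 0.6025 -0.0802  0.1979] crown [0.537  0.0031 0.1493]
need thin [0.00780267 0.00200996] thick [0.00823844 0.0019011 ]
```

Both cameras agree on the post tops to within a pixel, and the bow's ends sit about 5–8 mm short in x. I shift 6 mm forward and 2 mm left, lower to just above the posts, and measure again.

>>> {"api": "apply_moves", "payload": {"series": [[[4.7,0.7,10.1],[0,0,0]],[[4.7,0.7,10.1],[0,0,0]],[[4.7,0.6,10.1],[0,0,0]],[[0,0,0],[0,0,0]],[[0,0,0],[0,0,0]],[[0,0,0],[0,0,0]]]}}

```text
t: 14.63
tool_pos: [0.4779, 0.0155, 0.3004]
orientation: [0.167, 2.52, -0.057]
force: [-0.3, -0.2, -2.6]
opening: 0.0134
gripper_force: 40.0
```

Run:
```python
from h import *
s=robot.read_state();R=Ro.from_rotvec(s['orientation']).as_matrix();p0=s['tool_pos'];print(p0,s['q'].round(3),s['force'].round(1))
S,_=robot.read_camera('side');T,_=robot.read_camera('top');cv2.imwrite('pics/side5.png',S);cv2.imwrite('pics/top5.png',T)
v=[9,-2.1,3.1,2.7]
for n,x,y in(('side',45,95),('side',45,50),('top',45,90),('top',45,-95)): print(n,proj(n,bowpt(x,y,v,p0,R))[0].round(1))
g=cv2.cvtColor(T,cv2.COLOR_BGR2GRAY);print(g[148:164,228:240].tolist());print(g[154:170,276:290].tolist())
g=cv2.cvtColor(S,cv2.COLOR_BGR2GRAY);print(g[182:204,194:220].tolist())
```

```text
[0.47793014 0.01548029 0.30040942] [-0.056 -0.433  2.254 -0.072  0.707 -1.455] [-0.3 -0.2 -2.6]
side [200.4 196.9]
side [207.1 186.1]
top [231.7 155.2]
top [284.9 163.3]
[[66, 64, 64, 66, 66, 70, 67, 72, 71, 73, 77, 77], [64, 64, 65, 63, 63, 64, 67, 66, 66, 67, 73, 72], [64, 64, 63, 65, 64, 63, 67, 76, 83, 76, 75, 70], [67, 65, 66, 66, 65, 67, 86, 141, 175, 150, 133, 93], [63, 68, 69, 77, 72, 69, 94, 171, 210, 203, 195, 173], [66, 70, 96, 134, 114, 105, 119, 181, 199, 210, 213, 198], [68, 69, 100, 145, 140, 141, 149, 170, 174, 178, 182, 167], [70, 69, 81, 104, 108, 113, 126, 137, 140, 143, 141, 132], [67, 69, 70, 70, 67, 70, 88, 99, 98, 98, 98, 101], [70, 69, 72, 67, 64, 61, 84, 121, 115, 102, 100, 96], [74, 70, 73, 67, 64, 73, 120, 182, 173, 127, 125, 127], [73, 70, 66, 64, 68, 104, 166, 171, 166, 148, 164, 144], [69, 68, 70, 67, 69, 127, 198, 190, 187, 180, 190, 120], [68, 65, 68, 67, 71, 128, 208, 211, 207, 202, 187, 92], [66, 70, 69, 67, 69, 131, 213, 215, 214, 208, 164, 84], [65, 73, 72, 70, 75, 137, 208, 215, 213, 202, 133, 75]]
[[75, 72, 70, 71, 69, 72, 72, 74, 74, 71, 71, 68,
[... 2979 characters left out ...]
, 185, 148, 154, 130, 95, 109, 106, 105, 118, 151], [91, 95, 166, 242, 233, 233, 230, 229, 217, 168, 121, 106, 98, 122, 194, 235, 234, 239, 241, 209, 99, 105, 107, 105, 109, 102], [89, 102, 147, 204, 227, 232, 227, 227, 190, 127, 130, 105, 117, 191, 238, 230, 229, 230, 234, 217, 104, 107, 104, 107, 108, 105], [89, 102, 136, 168, 161, 160, 171, 185, 145, 129, 130, 100, 168, 244, 231, 231, 229, 231, 221, 131, 129, 140, 112, 104, 107, 109], [90, 99, 124, 167, 165, 167, 164, 156, 135, 130, 128, 114, 166, 223, 232, 226, 231, 231, 195, 134, 168, 194, 145, 102, 107, 109], [91, 92, 120, 174, 165, 166, 168, 160, 144, 132, 143, 163, 165, 160, 166, 187, 212, 224, 123, 136, 163, 192, 140, 78, 109, 107]]
```

Run:
```python
from h import *
for i in range(2):
    s=robot.read_state();R=Ro.from_rotvec(s['orientation']).as_matrix();p0=s['tool_pos'];print(s['t'],p0.round(4),s['dq'].round(3),np.degrees(np.arccos(-R[2,2])).round(2)); robot.read_camera('top')
pts=[('side',45,95,199.2,194.2,1,1),('side',45,50,205.5,184.5,1,1),('top',45,90,231,153.8,0,1),('top',45,95,230.2,154.7,1,0),('top',45,-95,284,162.0,0,1),('top',45,-100,286,163,1,0)]
v=fitbow(pts,p0,R)
a,b=bowpt(45,74,v,p0,R),bowpt(45,-74,v,p0,R);print('thin',a.round(4),'thick',b.round(4))
rx=np.array([.991,-.132]);n=np.array([.6299,.0685])-.0018*rx;w=np.array([.6107,-.0783])-.0018*rx
for q,c in((n,a),(w,b)):
    d=q-c[:2];print('need rackx',(d@rx*1000).round(1),'racky',(d@[.132,.991]*1000).round(1))
f=np.array([.132,.991])*.009
for z in(.138,.165,.17):print(z,proj('side',[*(n+f),z])[0].round(1))
```

```text
14.7333 [0.4776 0.0155 0.3002] [-0.    -0.008  0.015 -0.001 -0.004  0.   ] 35.36
14.7833 [0.4773 0.0156 0.2999] [ 0.    -0.004  0.014 -0.002 -0.005  0.002] 35.35
tx ty tz delta [ 1.4 -1.2  1.   0. ] [[-0.3, 0.6], [0.2, -0.5], [0.0, 0.1], [-0.2, -0.0], [0.0, 0.0], [0.3, -0.0]]
thin [0.6332 0.0678 0.1739] thick [ 0.6136 -0.0789  0.1743]
need rackx -5.2 racky 0.3
need rackx -4.8 racky 0.2
0.138 [203.7 202.1]
0.165 [202.8 194.8]
0.17 [202.7 193.4]
```

The earlier mismatch came from the arm still settling when I took the pictures. The new fit agrees with the kinematics to about 1 mm, so the ends need −5 mm in rack x. I correct that, lower 20 mm and settle.

>>> {"api": "apply_moves", "payload": {"series": [[[7.8,0.2,6.7],[0,0,0]],[[7.8,0,6.7],[0,0,0]],[[0,0,0],[0,0,0]],[[0,0,0],[0,0,0]],[[0,0,0],[0,0,0]],[[0,0,0],[0,0,0]],[[0,0,0],[0,0,0]],[[0,0,0],[0,0,0]],[[0,0,0],[0,0,0]]]}}

```text
t: 15.58
tool_pos: [0.4719, 0.0164, 0.2789]
orientation: [0.167, 2.521, -0.057]
force: [-0.2, -0.8, -1.5]
opening: 0.0134
gripper_force: 40.0
```

Run:
```python
from h import *
S,_=robot.read_camera('side');T,_=robot.read_camera('top');cv2.imwrite('pics/side6.png',S);cv2.imwrite('pics/top6.png',T)
s=robot.read_state();R=Ro.from_rotvec(s['orientation']).as_matrix();p0=s['tool_pos'];print(p0.round(4),s['q'].round(2),s['dq'].round(3),s['force'].round(1))
v=[1.4,-1.2,1,0]
a,b=bowpt(45,74,v,p0,R),bowpt(45,-74,v,p0,R);print('thin',a.round(4),'thick',b.round(4))
rx=np.array([.991,-.132]);n=np.array([.6299,.0685])-.0018*rx;w=np.array([.6107,-.0783])-.0018*rx
for q,c in((n,a),(w,b)):
    d=q-c[:2];print('need rackx',(d@rx*1000).round(1),'racky',(d@[.132,.991]*1000).round(1))
for N,x,y in(('side',45,95),('side',45,50),('top',45,90),('top',45,-95)): print(N,proj(N,bowpt(x,y,v,p0,R))[0].round(1))
g=cv2.cvtColor(T,cv2.COLOR_BGR2GRAY);print(g[150:162,230:233].T.tolist());print(g[156:172,283:286].T.tolist())
g=cv2.cvtColor(S,cv2.COLOR_BGR2GRAY);print(g[187:208,196:214].tolist())
```

```text
[0.4719 0.0165 0.2787] [-0.05 -0.42  2.29 -0.08  0.66 -1.45] [ 0.002  0.001  0.004 -0.    -0.001 -0.   ] [ 0.6  0.1 -2.5]
thin [0.6276 0.0687 0.1525] thick [ 0.608  -0.078   0.1529]
need rackx 0.5 racky 0.1
need rackx 0.9 racky 0.0
side [201.6 201.2]
side [208.2 190.3]
top [231.5 156.6]
top [284.3 164.7]
[[64, 67, 65, 69, 65, 65, 86, 96, 78, 69, 68, 69], [65, 72, 69, 69, 63, 68, 130, 136, 93, 65, 64, 65], [64, 68, 64, 67, 61, 72, 133, 146, 100, 69, 68, 72]]
[[69, 67, 64, 63, 64, 70, 76, 124, 157, 149, 118, 88, 75, 75, 78, 76], [70, 67, 67, 65, 66, 74, 79, 122, 155, 151, 122, 89, 72, 68, 61, 59], [70, 69, 66, 68, 67, 73, 70, 101, 129, 129, 100, 74, 66, 69, 68, 65]]
[[91, 91, 92, 94, 93, 94, 93, 95, 90, 88, 89, 92, 86, 92, 93, 89, 94, 90], [80, 92, 91, 93, 94, 96, 94, 93, 93, 88, 87, 91, 117, 134, 103, 86, 91, 92], [83, 92, 92, 97, 96, 89, 91, 97, 94, 87, 98, 132, 181, 208, 154, 110, 91, 93], [94, 91, 98, 94, 88, 94, 96, 99, 92, 92, 131, 187, 203, 191, 182, 176, 119, 97], [96, 94, 93, 95, 96, 95, 97, 94, 92, 110, 168, 206, 200, 182, 166, 184, 175, 131], [103, 96, 96, 98, 97, 99, 104, 1
[... 700 characters left out ...]
, 189, 156, 100, 106, 177, 240, 229, 228, 230, 235, 217], [136, 165, 164, 161, 164, 172, 174, 170, 122, 92, 141, 211, 233, 231, 229, 230, 220, 133], [126, 167, 166, 167, 162, 143, 129, 128, 110, 115, 166, 224, 232, 227, 231, 230, 194, 132], [118, 172, 167, 166, 167, 160, 145, 130, 142, 163, 165, 159, 165, 186, 211, 224, 119, 134], [125, 173, 167, 167, 167, 158, 143, 136, 156, 166, 179, 160, 167, 166, 168, 163, 124, 129], [123, 174, 165, 164, 165, 163, 151, 143, 171, 183, 182, 151, 169, 167, 168, 163, 129, 133], [109, 150, 162, 165, 168, 179, 155, 159, 204, 233, 190, 153, 166, 164, 166, 161, 137, 132], [102, 140, 166, 167, 166, 164, 161, 172, 207, 222, 166, 162, 165, 170, 170, 165, 141, 131]]
```

The measured rod positions match the prediction within 0.2 px, and the ends are within 1 mm of the slots. I lower into the slots.

>>> {"api": "apply_moves", "payload": {"series": [[[2.7,0,4.4],[0,0,0]],[[2.7,0,4.2],[0,0,0]],[[2.7,0,4.2],[0,0,0]],[[2.7,0,4.1],[0,0,0]],[[0,0,0],[0,0,0]],[[0,0,0],[0,0,0]],[[0,0,0],[0,0,0]],[[0,0,0],[0,0,0]],[[0,0,0],[0,0,0]]]}}

```text
t: 16.43
tool_pos: [0.4728, 0.0163, 0.2588]
orientation: [0.167, 2.521, -0.057]
force: [0.3, 0.1, -2.5]
opening: 0.0129
gripper_force: 40.0
```

>>> {"api": "apply_moves", "payload": {"series": [[[1.7,0,2.4],[0,0,0]],[[1.7,0,2.4],[0,0,0]],[[0,0,0],[0,0,0]],[[0,0,0],[0,0,0]],[[0,0,0],[0,0,0]],[[0,0,0],[0,0,0]],[[0,0,0],[0,0,0]]]}}

```text
t: 17.02
tool_pos: [0.4727, 0.0163, 0.2527]
orientation: [0.167, 2.522, -0.057]
force: [0.1, 0.6, -0.4]
opening: 0.0131
gripper_force: 40.0
```

Run:
```python
from h import *
S,_=robot.read_camera('side');T,_=robot.read_camera('top');cv2.imwrite('pics/side7.png',S)
s=robot.read_state();R=Ro.from_rotvec(s['orientation']).as_matrix();p0=s['tool_pos'];print(p0.round(4),s['q'].round(2),s['force'].round(1),s['wrist_torque'].round(2))
v=[1.4,-1.2,1,0];print(bowpt(45,74,v,p0,R).round(4),bowpt(45,-74,v,p0,R).round(4))
for N,x,y in(('side',45,95),('side',45,50),('top',45,90),('top',45,-95)): print(N,proj(N,bowpt(x,y,v,p0,R))[0].round(1))
g=cv2.cvtColor(T,cv2.COLOR_BGR2GRAY);print(g[150:164,230:233].T.tolist());print(g[156:172,283:286].T.tolist())
```

```text
[0.4728 0.0163 0.2527] [-0.05 -0.38  2.31 -0.08  0.6  -1.44] [-0.1  0.2 -0.1] [ 0.12  0.14 -0.03]
[0.6285 0.0686 0.1265] [ 0.6089 -0.0781  0.1269]
side [202.2 208. ]
side [208.6 197.1]
top [232.1 157.7]
top [284.  165.6]
[[64, 69, 68, 67, 68, 64, 71, 77, 77, 69, 67, 71, 67, 73], [64, 68, 72, 68, 66, 65, 68, 100, 105, 75, 62, 65, 67, 69], [65, 68, 66, 67, 61, 62, 75, 133, 144, 101, 70, 71, 72, 77]]
[[70, 64, 66, 64, 66, 75, 75, 79, 124, 156, 151, 118, 89, 79, 76, 74], [71, 67, 69, 66, 64, 74, 75, 75, 106, 148, 149, 119, 86, 68, 61, 63], [70, 69, 66, 65, 67, 75, 68, 61, 73, 116, 123, 95, 73, 70, 67, 66]]
```

The load has gone onto the rack: force is near 0, and the ends are at z≈0.1265. I release and back straight out along the tool axis.

>>> {"api": "apply_moves", "payload": {"series": [[[0,0,0],[0,0,0]],[[0,0,0],[0,0,0]],[[0,0,-12],[0,0,0]],[[0,0,-30],[0,0,0]],[[0,0,-38],[0,0,0]],[[0,0,-38],[0,0,0]],[[0,0,-30],[0,0,0]],[[0,0,-15],[0,0,0]],[[0,0,0],[0,0,0]],[[0,0,0],[0,0,0]]], "claw": 0.38}}

```text
t: 17.95
tool_pos: [0.3803, 0.0292, 0.386]
orientation: [0.167, 2.521, -0.057]
force: [0.7, 1.5, -0.8]
opening: 0.0354
gripper_force: 0.0
```

>>> {"api": "apply_moves", "payload": {"series": [[[0,0,0],[0,0,0]],[[0,0,0],[0,0,0]],[[0,0,0],[0,0,0]],[[0,0,0],[0,0,0]],[[0,0,0],[0,0,0]],[[0,0,0],[0,0,0]],[[0,0,0],[0,0,0]],[[0,0,0],[0,0,0]],[[0,0,0],[0,0,0]],[[0,0,0],[0,0,0]],[[0,0,0],[0,0,0]],[[0,0,0],[0,0,0]]]}}

```text
t: 18.95
tool_pos: [0.3801, 0.0292, 0.3857]
orientation: [0.167, 2.522, -0.057]
force: [0.3, 0.4, -0.6]
opening: 0.0354
gripper_force: 0.0
```

>>> {"api": "apply_moves", "payload": {"series": [[[0,0,-20],[0,0.08,0]],[[0,0,-20],[0,0.08,0]],[[0,0,0],[0,0,0]],[[0,0,0],[0,0,0]],[[0,0,0],[0,0,0]],[[0,0,0],[0,0,0]],[[0,0,0],[0,0,0]],[[0,0,0],[0,0,0]],[[0,0,0],[0,0,0]],[[0,0,0],[0,0,0]],[[0,0,0],[0,0,0]],[[0,0,0],[0,0,0]]]}}

```text
t: 19.95
tool_pos: [0.3585, 0.0322, 0.4193]
orientation: [0.178, 2.682, -0.045]
force: [0.8, -0.4, 0.1]
opening: 0.0353
gripper_force: 0.0
```

>>> {"api": "apply_moves", "payload": {"series": [[[0,0,0],[0,0,0]],[[0,0,0],[0,0,0]],[[0,0,0],[0,0,0]],[[0,0,0],[0,0,0]],[[0,0,0],[0,0,0]],[[0,0,0],[0,0,0]],[[0,0,0],[0,0,0]],[[0,0,0],[0,0,0]],[[0,0,0],[0,0,0]],[[0,0,0],[0,0,0]],[[0,0,0],[0,0,0]],[[0,0,0],[0,0,0]]]}}

```text
t: 20.95
tool_pos: [0.3585, 0.0322, 0.4193]
orientation: [0.178, 2.682, -0.045]
force: [0.0, 0.0, -0.4]
opening: 0.0351
gripper_force: 0.0
```

>>> {"api": "apply_moves", "payload": {"series": [[[0,0,0],[0,0,0]],[[0,0,0],[0,0,0]],[[0,0,0],[0,0,0]],[[0,0,0],[0,0,0]],[[0,0,0],[0,0,0]],[[0,0,0],[0,0,0]],[[0,0,0],[0,0,0]],[[0,0,0],[0,0,0]],[[0,0,0],[0,0,0]],[[0,0,0],[0,0,0]],[[0,0,0],[0,0,0]],[[0,0,0],[0,0,0]]]}}

```text
t: 21.95
tool_pos: [0.3585, 0.0322, 0.4193]
orientation: [0.178, 2.682, -0.045]
force: [-0.6, -0.3, 0.1]
opening: 0.0352
gripper_force: 0.0
```

>>> {"api": "apply_moves", "payload": {"series": [[[0,0,0],[0,0,0]],[[0,0,0],[0,0,0]],[[0,0,0],[0,0,0]],[[0,0,0],[0,0,0]],[[0,0,0],[0,0,0]],[[0,0,0],[0,0,0]],[[0,0,0],[0,0,0]],[[0,0,0],[0,0,0]],[[0,0,0],[0,0,0]],[[0,0,0],[0,0,0]],[[0,0,0],[0,0,0]],[[0,0,0],[0,0,0]]]}}

```text
t: 22.95
tool_pos: [0.3585, 0.0322, 0.4193]
orientation: [0.178, 2.682, -0.045]
force: [0.9, -0.7, 0.2]
opening: 0.0356
gripper_force: 0.0
```

Run:
```python
from h import *
S,_=robot.read_camera('side');[robot.read_camera('top') for _ in range(6)];S2,_=robot.read_camera('side');cv2.imwrite('pics/side8.png',S2)
T,_=robot.read_camera('top');cv2.imwrite('pics/top8.png',T)
k=slice(155,250),slice(180,260)
print('motion',(np.abs(S[k].astype(int)-S2[k]).max(-1)>40).sum())
c0=np.array([.6187,-.0049]);ry=np.array([.132,.991]);rx=np.array([.991,-.132])
P=lambda x,y,z:proj('side',[*(c0+rx*x+ry*y),z])[0]
for nm,q in dict(thintip=P(0,.095,.125),thincorner=P(0,.05,.125),crownL=P(0,.05,.035),crownR=P(0,-.05,.035),crownM=P(0,0,.035)).items(): print(nm,q.round(1))
g=cv2.cvtColor(S2,cv2.COLOR_BGR2GRAY);s=robot.read_state();print(s['t'],s['tool_pos'].round(3),s['force'].round(1))
for t in(.045,.06,.08,.1):
  print('leg',t,cv2.remap(g,*[np.array([P(x,.05,t) for x in np.arange(-.03,.031,.004)])[:,i].astype(np.float32) for i in(0,1)],1).ravel().tolist())
print('crown',[int(cv2.remap(g,*[np.array([P(x,.02,.035)])[:,i].astype(np.float32) for i in(0,1)],1).ravel()[0]) for x in np.arange(-.03,.031,.004)])
```

```text
motion 0
thintip [202.2 208.4]
thincorner [208.7 197.5]
crownL [210.9 219.5]
crownR [223.  197.4]
crownM [217.2 208.1]
23.4 [0.359 0.032 0.419] [-0.4 -0.5 -0. ]
leg 0.045 [107, 86, 67, 70, 117, 137, 151, 166, 165, 162, 162, 166, 166, 165, 165, 167]
leg 0.06 [68, 65, 67, 118, 142, 131, 153, 168, 167, 164, 163, 162, 166, 165, 164, 165]
leg 0.08 [73, 129, 181, 191, 152, 130, 155, 165, 172, 173, 165, 158, 140, 179, 174, 169]
leg 0.1 [59, 66, 66, 68, 128, 132, 153, 166, 169, 162, 157, 183, 140, 137, 160, 166]
crown [65, 68, 66, 66, 68, 90, 146, 168, 142, 132, 163, 168, 166, 164, 161, 162]
```

Run:
```python
from h import *
c0=np.array([.6187,-.0049]);ry=np.array([.132,.991]);rx=np.array([.991,-.132])
W=lambda x,y,z:[*(c0+rx*x+ry*y),z]
T=cv2.imread('pics/top8.png');S=cv2.imread('pics/side8.png')
def prof(im,n,f,xs): 
    g=cv2.cvtColor(im,cv2.COLOR_BGR2GRAY);p=proj(n,[f(x) for x in xs]).astype(np.float32);return cv2.remap(g,p[:,:1],p[:,1:],1).ravel().tolist()
xs=np.arange(-.024,.025,.004)
print('x offsets -24..24')
for y in(.09,.058,-.06,-.096):print('top end y',y,prof(T,'top',lambda x:W(x,y,.125),xs))
for y in(.03,0.015,-.015,-.03):print('top crown y',y,prof(T,'top',lambda x:W(x,y,.035),xs))
for y in(.03,0.,-.02):print('side crown z-scan',y,prof(S,'side',lambda x:W(0,y,.035+x),xs))
print('side thin tip',prof(S,'side',lambda x:W(x,.091,.125),xs))
for n in('top','side'):
    a=cv2.imread(f'pics/{n}0.png').astype(int);b=cv2.imread(f'pics/{n}8.png').astype(int);d=(np.abs(a-b).max(-1)>50)
    for nm,X,r in(('can',(.657,-.283,.05),14),('tape',(.685,.36,.02),18),('tin',(.431,-.073,.03),12),('bottle',(.427,.061,.04),9),('bin',(.629,-.422,.02),14)):
        u,v=proj(n,X)[0].astype(int);q=d[v-r:v+r,u-r:u+r];print(n,nm,q.sum(),q.size)
```

```text
x offsets -24..24
top end y 0.09 [76, 74, 71, 68, 69, 91, 131, 115, 71, 68, 70, 71, 71]
top end y 0.058 [71, 71, 69, 69, 78, 112, 143, 132, 88, 76, 74, 69, 66]
top end y -0.06 [64, 77, 82, 79, 91, 132, 157, 135, 86, 79, 79, 73, 76]
top end y -0.096 [71, 70, 70, 72, 88, 123, 142, 120, 77, 67, 72, 67, 66]
top crown y 0.03 [75, 72, 59, 53, 78, 125, 156, 140, 91, 77, 77, 77, 84]
top crown y 0.015 [76, 70, 51, 51, 81, 129, 154, 137, 96, 79, 77, 79, 79]
top crown y -0.015 [72, 68, 56, 53, 81, 130, 158, 137, 86, 78, 78, 79, 76]
top crown y -0.03 [77, 77, 66, 55, 85, 131, 152, 136, 96, 79, 79, 80, 80]
side crown z-scan 0.03 [131, 134, 137, 137, 136, 134, 131, 130, 127, 131, 131, 129, 131]
side crown z-scan 0.0 [90, 115, 137, 161, 178, 188, 124, 78, 66, 66, 70, 71, 71]
side crown z-scan -0.02 [89, 102, 91, 79, 77, 81, 87, 95, 96, 103, 88, 73, 76]
side thin tip [165, 165, 170, 165, 157, 138, 171, 172, 167, 165, 154, 115, 92]
top can 0 784
top tape 0 1296
top tin 93 576
top bottle 84 324
top bin 0 784
side can 1 784
side tape 0 1296
side tin 0 576
side bottle 0 324
side bin 0 784
```

The ends sit in the slots at zero offset, the crown is straight below, nothing is moving, and the bystanders are unchanged (the tin and bottle differ in the top view only because the arm is over them; the side view shows no change). I hand in.

```bash
python3 -c "
from plant import robot
print(robot.close_job())"
```

```text
the job is handed in; nothing more can be done
None
```

The pliers lie flat on the orange riser, and the bow hangs still in the rack with its thin end in the narrow notch, thick end in the wide one and crown straight below; the other loose things were not moved, and the job was handed in at about 23 s.

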